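Tighten the straight-edge clamp with the ratchet wrench

TASK

Pick up the ratcheting ring wrench by its rubber handle and set its ring right down over the clamp's square nut, onto the flange. Without lifting it off, swing the handle back and forth, clockwise to tighten and slipping freely back, until the nut is firmly down on its rubber washer: stop at about 1.5 N m (11 N of push at the middle of the handle), as 2.4 N m overtightens it. Turn the nut only with the wrench, leave the other things where they are, and at the end let go of the wrench, leaving it on the nut.

Things in the scene. Friction and masses are not known exactly. Their poses are not given: they have to be found in the camera images.
- wrench_grip (a point): Middle of the black rubber handle of the loose ratcheting ring wrench, 10 mm above the bench as it lies flat. +x points along the handle to the ring, whose axis is 140 mm away; z is up. The rubber part is 112 mm long, 18 mm wide (y), 16 mm high, its underside 2 mm above the wrench's underside; grasp it from above across its width.
- wrench: The steel wrench, about 0.36 kg, 234 mm long, head 51 mm across and 18 mm high; origin on the ring's axis at its underside, handle along -x. It lies right side up: turning clockwise seen from above drives the nut, counter-clockwise slips with about 0.1 N m. 16 clicks a turn (0.39 rad each): up to one click is lost on each return, besides some 0.1 rad of play between ring and nut.
- socket (a point): Centre of the underside of the wrench's inner ring, on its axis; axes turn with the ring, z up. The ring has a plain through square hole, 21 mm across flats and 17.5 mm deep, its flats square to the ring's own x and y.
- ring (a joint): Turn of the inner ring in the wrench's head (rad), about 0 at the start; grows as the wrench slips on return strokes, never falls apart from play within a click.
- nut: Square flange nut of the clamp, axis vertical; origin on the axis at the flange's underside. Flange 38 mm across, 3 mm thick; on it a steel square 20 mm across flats, its flats square to the nut's own x and y. Full square up to 16 mm above the origin, tapering from there to its top at 19.5 mm (14.2 mm across).
- nut_flange (a point): Centre of the upper face of the nut's flange, 3 mm above the nut's origin; point socket of the seated wrench comes here. Axes as the nut's.
- nut_seat (a point): Centre of the flange's underside. The nut turns with a drag of 0.6 N m (4.3 N at the middle of the wrench's handle), clockwise to tighten, sinking 1 mm per rad, some 2 to 2.7 rad to the washer. Then the torque about its axis rises by 3 N m per rad: snug at about 1 N m in all (7 N at the handle's middle), overtightened at 2.4 N m (17 N). It stays when let go.
- washer (a point): Centre of the upper face of the black rubber washer (38 mm across) on the clamp's steel strap, 54 mm above the bench; z up. The nut's flange starts 2 to 2.7 mm above it. The threaded stud, 14 mm thick, ends 26 mm above it.
- clamp: The fixed clamp; origin on the bench under the nut's axis. Beech block 130 mm (x) by 72 mm (y), 30 mm high; steel strap 104 mm by 34 mm along x, its top 50 mm above the bench; the straight edge (21 x 210 x 10 mm) lies on the block along y at x = 43 mm, centred at y = +30 mm, its top 40 mm above the bench.
- foil_roll_mid (a point): Bystander: roll of copper foil tape lying flat, 62 mm across, 8 mm high; point at its centre.
- jar_lid_mid (a point): Bystander: dark jar lid, 63 mm across, 13 mm high; point at its centre.
- bottle_mid (a point): Bystander: white bottle with a red cap, 51 mm across, 85 mm high; point half-way up.
- marker_mid (a point): Bystander: marker pen lying on the bench, 135 mm long, 17 mm thick; point at its middle.

How it is judged:
On the way, in this order (a step that is already met when the one before it is completed fails the run):
1. the wrench's ring is seated over the nut, on its flange (horizontal distance between socket and nut_flange below 0.003 m and z of socket in the frame of nut_flange below 0.004 m and angle between socket's own z axis and vertical below 0.2 rad), for 0.2 s.
2. on return strokes the ratchet has slipped at least 0.7 rad in all, the ring on the nut (value of joint ring above 0.7 rad and horizontal distance between socket and nut_flange below 0.004 m and z of socket in the frame of nut_flange below 0.009 m), for 0.1 s.
3. the nut is firmly down: its flange is pressed at least 0.12 mm into the rubber washer (z of nut_seat in the frame of washer below -0.00012 m), for 0.2 s.
At the end, for the whole second after the job is handed in: The nut stays pressed at least 0.08 mm into the rubber washer (snug: about 1 N m or more was reached); the released wrench's ring is still round the nut (within 5 mm of its axis and 9 mm of its flange) (z of nut_seat in the frame of washer below -8e-05 m and horizontal distance between socket and nut_flange below 0.005 m and z of socket in the frame of nut_flange below 0.009 m); the robot touches nothing.
It fails at once if the nut is overtightened: pressed more than 0.6 mm into the washer (about 2.4 N m) (z of nut_seat in the frame of washer below -0.0006 m).
It fails at once if the nut is handled with the fingers instead of the wrench (contact force between the fingers and nut above 3 N).
It fails at once if a bystander is moved more than 20 mm (distance of any of foil_roll_mid, jar_lid_mid, bottle_mid, marker_mid from where it was at the start of the episode above 0.02 m).
It also fails if it takes over 72 s, if anything falls off the work surface, if the arm or the gripper's body presses on something with over 40 N, if the wrist force passes 120 N, or if a joint passes its speed limit or range.

ROBOT

A 7-joint arm with a two-finger parallel gripper is mounted at the origin on a cart in front of the work surface, level with it; the furniture and walls round the work are solid. World frame = base frame: x ahead of the robot, y to its left, z up, the work surface at z = 0. Lengths are in m, angles in rad, forces in N, time in s.
With the tool pointing down it reaches from about 0.4 to 0.85 m from the base axis. Payload 10.4 kg.
Tool frame: the origin (TCP) lies on the centre line of the jaws, within the pads' length; the fingertips stand 14 mm ahead of it and the grasp point (between the pads) lies 5 mm behind it (manip.tip_reach is the distance from the TCP to the fingertips, in m); z points along the fingers, y is the line along which they close (so a half turn about z gives the same grasp; the last joint's range is limited). The gripper opens to 85 mm and grips with 20 to 120 N. Pads are 22 mm wide; open, the fingers measure 114 mm over their backs; the gripper's body (76 mm by 85 mm) begins 54 mm behind the grasp point. The pads swing forward as they close: fully open they stand 13 mm farther back than shut.
Start: joints at [-1.35, 0.332, -0.065, 1.46, 0.022, 1.35, -0.088], TCP at [0.151, 0.607, 0.245] pointing down, gripper open.
Joint ranges: [-2.6, 2.6], [-0.5, 2.12], [-1.47, 1.34], [0.16, 2.42], [-1.27, 4.41], [0.06, 2.06], [-2.6, 2.6]. Speed limits (rad/s): [2.22, 2.22, 2.79, 2.79, 3.14, 3.14, 3.14].

INTERFACE

Orientations are given as a unit quaternion [x, y, z, w].
In Python, from workcell import manip gives the robot as it stands.
- The arm moves only by the shell command python3 -m pendant 'ROWS' [FORCE]. ROWS is JSON, a list of rows, each a list of 7 numbers: the shift along the tool's x, y, z in units of 50 mm (1.0 is 50 mm), then the turn, a rotation vector about the tool's x, y, z in units of 8 degrees (1.0 is 8 degrees), then the opening, from -1 (shut) to 1 (fully open), so that 0 is half open. In form: [[dx, dy, dz, ax, ay, az, jaw], ...]. A call has exactly 10 rows; each row is the pose to reach, as a shift and turn from the pose commanded when the call began, along the tool's axes at that moment; what a row does not reach only later rows make up. A row lasts 1/8 s, in which the tool goes at most 62.5 mm and 10.7 degrees, less where a joint would pass 70% of its speed; a pose out of reach is approached as far as the arm can. A call with a gripper value outside its range is refused whole. The fingers move at their own pace and stop on an object; FORCE is the grip in N (left out, the last holds). Time passes only in rows, so rows that repeat a pose let the fingers close, or fill a call up. It gives the time, the measured TCP pose, the force, the opening and the grip force at its end, in the units of the state.
- manip.get_obs(): the state, without advancing time (a new reading comes with each control period).
- manip.camera(name): name is "side" or "top" or "wrist"; returns (picture, depth): 384x512x3 uint8, red, green, blue; 384x512 float32, m along the optical axis (not along the pixel's ray), 0 where there is no reading.
- manip.get_calibration(name): a dict with "fx", "fy", "cx", "cy" (pixels), "D" ([k1, k2, p1, p2, k3] as OpenCV has them; the pictures are not rectified), "xyz" and "orientation" of the camera in the world. Camera axes: x right, y up, looking along -z (the intrinsics and any distortion apply to the point x, -y, -z); pixel columns grow to the right and rows downward; lengths in m; the calibration is good to about 2 mm. A picture is of the moment at which its call begins: read the wrist's pose just before it. get_calibration takes no time and is no camera call; for the wrist camera it gives the pose at the moment of the call.
- manip.hand_in(): hands the job in; it is judged then, once.
Trained networks look in the newest picture that a camera, given by its name, has taken for a name from the list of things; names that differ only in an ending like _2 or _b are one class to them, and where a whole thing is asked for, a point or a joint stands for the part that bears it (a point fixed in the world has none). Each returns a list of dicts, best first, with "p" (0 to 1); they miss things now and then, are a little off and sometimes report something else, mostly with a low value. They report only what shows in the picture. A call takes as long as a camera call.
- manip.find_in(thing, camera): "box" ([left, top, right, bottom] in pixels, round what is visible of it).
- manip.trace(thing, camera): "pixels" (384x512 bool, what is visible of it) and "box" ([left, top, right, bottom] in pixels, round what is visible of it).
- manip.tip_of(thing, camera): "pixel" ([column, row] in pixels: a listed point, or the origin of a listed thing).
The state is a dict: "clock": time; "joint_pos": joint angles; "joint_velocities": joint speeds; "tau": joint torques, N m; "position": TCP position; "ee_rot": TCP orientation; "ft_force": force on the tool from outside, world axes, zero at the start; "torque": the same for the moment, N m; "grip_width": opening from 0.0 (shut) to 1.0 (fully open); "grasp_force": force on a finger pad.
Only numpy, scipy, OpenCV 4.12 (cv2) and the standard library are available. Lean on these libraries where they do the work, as an engineer would, in place of code of your own. Each camera call takes 0.05 s, during which the arm holds its last target. There are 200 camera calls.

## Working session

There is one attempt and no reset: what is moved stays moved. The work goes in short steps, Python scripts to look and compute and a shell command to move; the robot and the scene stay as the last step left them, time stands still between calls to the robot, and variables do not carry over. Pictures are saved under pics/ and viewed, at most 10 in all, crops included, and the job is handed in when it is done.

```bash
mkdir -p pics; cat > h.py <<'E'
import numpy as np, cv2, json
from scipy.spatial.transform import Rotation as R
from workcell import manip
def cal(c):
    k=manip.get_calibration(c)
    return np.array([[k['fx'],0,k['cx']],[0,k['fy'],k['cy']],[0,0,1.]]),np.array(k['D'],float),np.array(k['xyz']),R.from_quat(k['orientation']).as_matrix()
def rays(px,C):
    K,D,t,M=C
    u=cv2.undistortPoints(np.array(px,float).reshape(-1,1,2),K,D).reshape(-1,2)
    return np.c_[u[:,0],-u[:,1],-np.ones(len(u))]@M.T
def at_z(px,C,z):
    r=rays(px,C); return C[2]+r*((z-C[2][2])/r[:,2])[:,None]
def cloud(depth,mask,C):
    v,u=np.nonzero(mask&(depth>0)); return C[2]+rays(np.c_[u,v],C)*depth[v,u][:,None]
def proj(P,C):
    K,D,t,M=C; p=(np.atleast_2d(P)-t)@M; p=p*[1,-1,-1]
    return cv2.projectPoints(p,np.zeros(3),np.zeros(3),K,D)[0].reshape(-1,2)
def save(im,n,s=1.5): cv2.imwrite('pics/'+n,cv2.resize(im[:,:,::-1],None,fx=s,fy=s,interpolation=cv2.INTER_CUBIC))
E
python3 - <<'E'
from h import *
np.set_printoptions(precision=4,suppress=True)
o=manip.get_obs();print(o)
for c in ['top','side']:
    C=cal(c);im,d=manip.camera(c);save(im,c+'0.png',1.5)
    print(c,C[2],C[0][0,0])
    for t,z in [('wrench_grip',.01),('wrench',0),('socket',0),('nut',.056),('nut_flange',.059),('washer',.054),('clamp',0),('foil_roll_mid',.004),('jar_lid_mid',.0065),('bottle_mid',.042),('marker_mid',.0085)]:
        r=manip.tip_of(t,c)
        for q in r[:2]: print(t,round(q['p'],2),np.round(q['pixel'],1),at_z([q['pixel']],C,z)[0])
E
```

```text
{'clock': 0.0, 'joint_pos': array([-1.3496,  0.3329, -0.0647,  1.461 ,  0.0216,  1.3499, -0.0885]), 'joint_velocities': array([-0.0003,  0.0002,  0.0002,  0.0008, -0.0004, -0.0008, -0.0009]), 'tau': array([ -0.0001, -62.5438,   0.0492, -39.1613,   0.0161,   0.0099,
        -0.    ]), 'position': array([0.1508, 0.6062, 0.2445]), 'ee_rot': array([ 0.1216,  0.9926, -0.0007, -0.0001]), 'ft_force': array([-0.2154,  0.0925,  0.0477]), 'torque': array([-0.0413,  0.0035, -0.0327]), 'grasp_force': 0.0, 'grip_width': 1.0003723651636423}
top [0.0325 0.0847 1.2415] 427.76974411392536
wrench_grip 0.58 [313.5 196.4] [ 0.5185 -0.2357  0.01  ]
wrench 0.83 [270.9 193.2] [ 0.5672 -0.1101  0.    ]
wrench 0.44 [189.6 191.6] [0.6376 0.1396 0.    ]
socket 0.51 [272.5 195. ] [ 0.5598 -0.1134  0.    ]
nut 0.44 [191.6 190.9] [0.6111 0.1307 0.056 ]
nut 0.4 [171.  263.9] [0.4026 0.2299 0.056 ]
nut_flange 0.43 [188.6 188.9] [0.6185 0.1382 0.059 ]
washer 0.67 [189.9 188.7] [0.6207 0.1344 0.054 ]
washer 0.5 [269.2 196. ] [ 0.5362 -0.0941  0.054 ]
clamp 0.67 [196.7 198.1] [0.6097 0.1221 0.    ]
foil_roll_mid 0.6 [
[... 235 characters left out ...]
.13149765369974
wrench_grip 0.71 [180.9 190. ] [ 0.5269 -0.2395  0.01  ]
wrench_grip 0.57 [237.3 201.2] [ 0.5797 -0.1037  0.01  ]
wrench 0.7 [238.4 202.9] [ 0.5769 -0.1011  0.    ]
socket 0.43 [237.6 198.5] [ 0.5627 -0.1018  0.    ]
nut 0.44 [341.2 189.6] [0.6123 0.1378 0.056 ]
nut_flange 0.71 [337.3 189.6] [0.6138 0.1276 0.059 ]
washer 0.65 [240.3 199. ] [ 0.6111 -0.0981  0.054 ]
washer 0.61 [340.9 191.2] [0.6154 0.1366 0.054 ]
clamp 0.66 [338.4 203.3] [0.6075 0.141  0.    ]
foil_roll_mid 0.84 [147.  256.8] [ 0.7099 -0.3144  0.004 ]
jar_lid_mid 0.53 [289.7 143.2] [0.3847 0.0593 0.0065]
bottle_mid 0.96 [354. 132.] [0.3987 0.2333 0.042 ]
marker_mid 0.91 [210.5 265.7] [ 0.7507 -0.1764  0.0085]
```

View pics/top0.png

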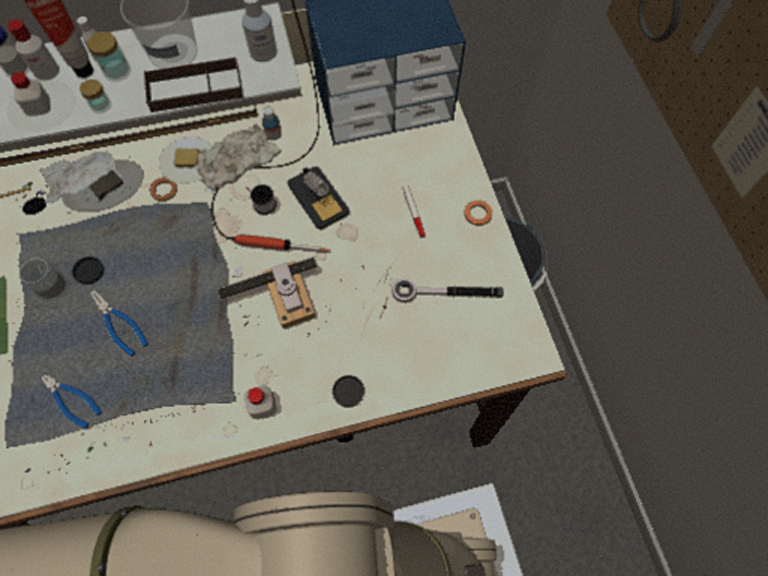

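View pics/side0.png

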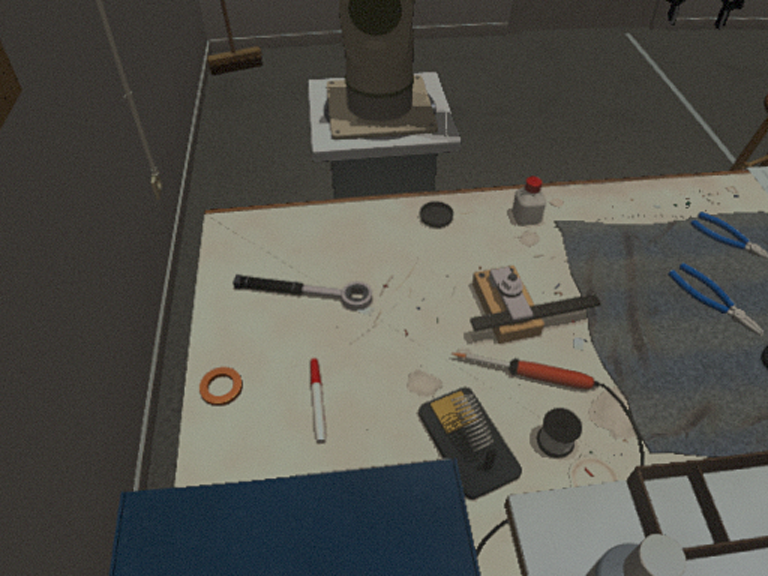

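Both views agree: the wrench lies with its ring at about top (405,290) and its handle at (475,291); the nut is on the strap at (288,284). The bottle (258,400) and lid (348,390) are on the robot side. Next I'll write a move calculator and go over the nut for a close look on the way.

```bash
cat >> h.py <<'E'
DOWN=lambda yaw: R.from_matrix(np.array([[np.cos(yaw),np.sin(yaw),0],[np.sin(yaw),-np.cos(yaw),0],[0,0,-1]]))
def row(p,yaw,p0=None,R0=None):
    o=manip.get_obs(); p0=o['position'] if p0 is None else p0; R0=R.from_quat(o['ee_rot']) if R0 is None else R0
    return np.round(np.r_[R0.inv().apply(np.array(p)-p0)/.05,(R0.inv()*DOWN(yaw)).as_rotvec()/np.radians(8)],3)
E
python3 - <<'E'
from h import *
o=manip.get_obs();C=cal('wrist');R0=R.from_quat(o['ee_rot']).as_matrix()
print('cam in tool',R0.T@(C[2]-o['position']),'\n',R0.T@C[3],C[0])
print(row([.56,.134,.27],np.radians(110)))
E
```

```text
cam in tool [ 0.07416719 -0.00013141 -0.12823671] 
 [[-7.13662834e-04  9.56855967e-01  2.90561782e-01]
 [ 9.99999297e-01  4.07618127e-04  1.11380958e-03]
 [ 9.47317090e-04  2.90562372e-01 -9.56855585e-01]] [[321.88515797   0.         259.075405  ]
 [  0.         321.88515797 194.6228093 ]
 [  0.           0.           1.        ]]
[-1.0222e+01 -7.1950e+00 -4.9400e-01  1.0000e-03 -0.0000e+00  7.0040e+00]
```

```bash
python3 -c "
from h import *
print(row([.615,.134,.19],np.radians(100)))"
```

```text
[-1.129e+01 -6.930e+00  1.106e+00  1.000e-03 -0.000e+00  8.254e+00]
```

```bash
python3 -m pendant '[[-11.3,-6.93,0.2,0,0,8.25,1],[-11.3,-6.93,0.2,0,0,8.25,1],[-11.3,-6.93,0.2,0,0,8.25,1],[-11.3,-6.93,0.2,0,0,8.25,1],[-11.3,-6.93,0.2,0,0,8.25,1],[-11.3,-6.93,0.2,0,0,8.25,1],[-11.3,-6.93,0.2,0,0,8.25,1],[-11.3,-6.93,0.2,0,0,8.25,1],[-11.3,-6.93,0.2,0,0,8.25,1],[-11.3,-6.93,0.2,0,0,8.25,1]]' 40
python3 -c "
from h import *
print(row([.615,.134,.19],np.radians(100)))"
```

```text
clock: 2.45
position: [0.5902, 0.1595, 0.2361]
ee_rot: [0.642, 0.766, 0.0, 0.0]
ft_force: [0.9, 0.2, 0.8]
grip_width: 1.002
grasp_force: 0.0
[-0.59   0.399  0.923  0.005 -0.003  0.008]
```

```bash
python3 -m pendant '[[-0.6,0.4,0.9,0,0,0,1],[-0.6,0.4,0.9,0,0,0,1],[-0.6,0.4,0.9,0,0,0,1],[-0.6,0.4,0.9,0,0,0,1],[-0.6,0.4,0.9,0,0,0,1],[-0.6,0.4,0.9,0,0,0,1],[-0.6,0.4,0.9,0,0,0,1],[-0.6,0.4,0.9,0,0,0,1],[-0.6,0.4,0.9,0,0,0,1],[-0.6,0.4,0.9,0,0,0,1]]'
python3 - <<'E'
from h import *
np.set_printoptions(precision=4,suppress=True)
print(manip.get_obs()['position'])
C=cal('wrist');im,d=manip.camera('wrist');np.savez('w1.npz',im=im,d=d,K=C[0],D=C[1],t=C[2],M=C[3]);
for t,z in [('nut',.056),('nut_flange',.059),('washer',.054),('clamp',0)]:
    for q in manip.tip_of(t,'wrist')[:2]: print(t,round(q['p'],2),np.round(q['pixel'],1),at_z([q['pixel']],C,z)[0])
c=proj([.615,.134,.07],C)[0].astype(int);print(c)
P=cloud(d,np.ones_like(d,bool),C);P=P[np.hypot(*(P[:,:2]-[.615,.134]).T)<.03]
print(np.histogram(P[:,2],bins=np.arange(.04,.09,.002)))
x,y=np.clip(c-90,0,None); save(im[y:y+180,x:x+180],'w1.png',3.3)
E
```

```text
clock: 3.7
position: [0.6139, 0.1348, 0.1908]
ee_rot: [0.643, 0.766, 0.0, -0.0]
ft_force: [-0.6, 0.2, 0.4]
grip_width: 1.0
grasp_force: 0.0
[0.6139 0.1348 0.1908]
nut 0.78 [263.2 188.6] [0.6172 0.1346 0.056 ]
nut_flange 0.69 [260.3 191.2] [0.615  0.1327 0.059 ]
nut_flange 0.58 [261.9 173.4] [0.6136 0.1481 0.059 ]
washer 0.58 [258.7 189.3] [0.6136 0.1327 0.054 ]
[260 193]
(array([  1,  10,  28,  65, 713, 259,  34,   5, 135, 656,  31,  18,  15,
        16,  22,  51, 164, 148,  40, 148,  55,   0,   0,   0]), array([0.04 , 0.042, 0.044, 0.046, 0.048, 0.05 , 0.052, 0.054, 0.056,
       0.058, 0.06 , 0.062, 0.064, 0.066, 0.068, 0.07 , 0.072, 0.074,
       0.076, 0.078, 0.08 , 0.082, 0.084, 0.086, 0.088]))
```

View pics/w1.png

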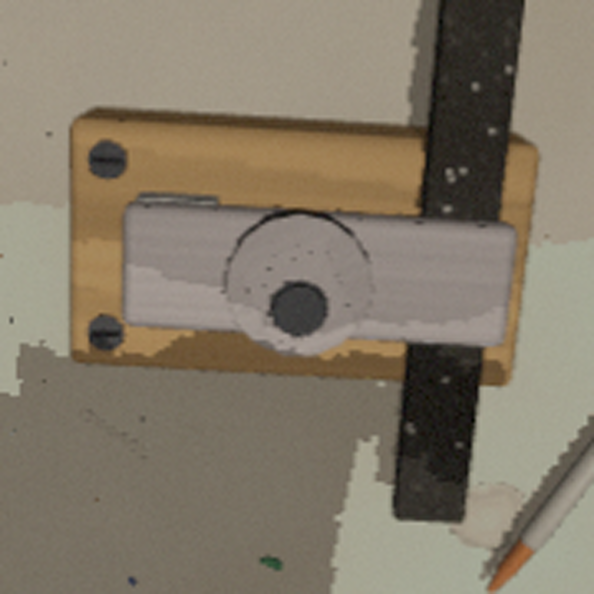

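The crop shows the clamp, flange and stud (about 300,305 in the crop), but the square is barely visible. I'll fit its yaw from depth and a contrast-stretched crop.

```bash
python3 - <<'E'
from h import *
from scipy.optimize import minimize
np.set_printoptions(precision=4,suppress=True)
f=np.load('w1.npz');C=(f['K'],f['D'],f['t'],f['M']);d=f['d'];im=f['im']
P=cloud(d,np.ones_like(d,bool),C)
n=P[np.hypot(*(P[:,:2]-[.615,.134]).T)<.03]
st=n[(n[:,2]>.0785)];print('stud',st[:,:2].mean(0),(st.max(0)+st.min(0))/2,len(st))
fl=n[(n[:,2]>.056)&(n[:,2]<.061)];(cx,cy),r=cv2.minEnclosingCircle((fl[:,:2]*1000).astype(np.float32));print('flange',cx,cy,r,np.median(fl[:,2]))
sq=n[(n[:,2]>.063)&(n[:,2]<.0772)]
print('minrect',cv2.minAreaRect((sq[:,:2]*1000).astype(np.float32)),len(sq))
# strap
strap=P[(P[:,2]>.047)&(P[:,2]<.0525)&(np.hypot(*(P[:,:2]-[.615,.134]).T)<.07)];print('strap',cv2.minAreaRect((strap[:,:2]*1000).astype(np.float32)))
g=cv2.cvtColor(im,cv2.COLOR_RGB2GRAY)[160:220,225:300]
a=cv2.createCLAHE(6,(3,3)).apply(g); a=cv2.resize(a,None,fx=5.3,fy=5.3,interpolation=cv2.INTER_CUBIC)
b=d[160:220,225:300];b=np.uint8(np.clip((b-(C[2][2]-.082))/.03,0,1)*255);
# height map
v,u=np.mgrid[160:220,225:300];H=(C[2]+rays(np.c_[u.ravel(),v.ravel()],C)*d[160:220,225:300].reshape(-1,1))[:,2].reshape(60,75)
b=np.uint8(np.clip((H-.05)/.032,0,1)*255);b=cv2.resize(b,None,fx=5.3,fy=5.3,interpolation=cv2.INTER_NEAREST)
cv2.imwrite('pics/w1e.png',np.hstack([a,b]))
E
```

```text
stud [0.613  0.1469] [0.6124 0.1429 0.1746] 7056
flange 615.0392456054688 134.2296142578125 18.896934509277344 0.05858461038127172
minrect ((614.903564453125, 134.15676879882812), (20.264217376708984, 20.462474822998047), 33.00215148925781) 450
strap ((619.346435546875, 135.65538024902344), (103.03317260742188, 35.621116638183594), 6.603848934173584)
```

View pics/w1e.png

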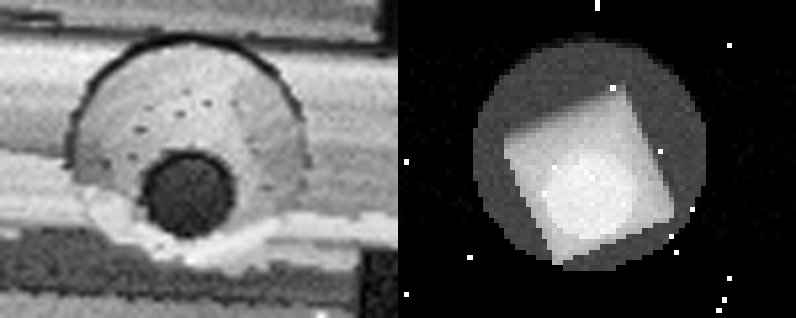

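The height map shows the square clearly: nut axis (0.615, 0.134), flats at about 33° mod 90°. So I'll seat the wrench with its x axis at yaw 123°. Next, the wrench.

```bash
python3 -c "
from h import *
print(row([.525,-.235,.19],np.radians(74)))"
```

```text
[-6.974e+00 -3.039e+00  1.700e-02 -0.000e+00 -1.000e-03  3.254e+00]
```

```bash
python3 -m pendant '[[-6.97,-3.04,0,0,0,3.25,1],[-6.97,-3.04,0,0,0,3.25,1],[-6.97,-3.04,0,0,0,3.25,1],[-6.97,-3.04,0,0,0,3.25,1],[-6.97,-3.04,0,0,0,3.25,1],[-6.97,-3.04,0,0,0,3.25,1],[-6.97,-3.04,0,0,0,3.25,1],[-6.97,-3.04,0,0,0,3.25,1],[-6.97,-3.04,0,0,0,3.25,1],[-6.97,-3.04,0,0,0,3.25,1]]'
cat > w2.py <<'E'
from h import *
np.set_printoptions(precision=4,suppress=True)
print(manip.get_obs()['position'])
C=cal('wrist');im,d=manip.camera('wrist');np.savez('w2.npz',im=im,d=d,K=C[0],D=C[1],t=C[2],M=C[3]);save(im,'w2.png')
for t,z in [('wrench_grip',.01),('wrench',0),('socket',0)]:
    for q in manip.tip_of(t,'wrist')[:2]: print(t,round(q['p'],2),np.round(q['pixel'],1),at_z([q['pixel']],C,z)[0])
P=cloud(d,np.ones_like(d,bool),C)
bench=P[(P[:,2]<.004)&(P[:,2]>-.01)];print('bench',np.median(bench[:,2]))
g=P[(P[:,2]>.008)&(P[:,2]<.03)&(np.hypot(*(P[:,:2]-[.525,-.235]).T)<.12)&(P[:,1]<-.08)]
for n,s in [('handle',g[np.hypot(*(g[:,:2]-[.525,-.235]).T)<.08]),('head',P[(P[:,2]>.012)&(P[:,2]<.03)&(np.hypot(*(P[:,:2]-[.562,-.105]).T)<.045)])]:
    if len(s)>10: print(n,len(s),cv2.minAreaRect((s[:,:2]*1000).astype(np.float32)),np.percentile(s[:,2],95),cv2.minEnclosingCircle((s[:,:2]*1000).astype(np.float32)))
E
python3 w2.py
```

```text
clock: 5.2
position: [0.5255, -0.2334, 0.1907]
ee_rot: [0.798, 0.603, 0.0, -0.0]
ft_force: [0.5, 0.1, -0.1]
grip_width: 0.998
grasp_force: 0.0
[ 0.5255 -0.2334  0.1907]
wrench_grip 0.87 [261.  176.7] [ 0.5267 -0.2354  0.01  ]
wrench 0.73 [260.5  24.6] [ 0.5642 -0.1015  0.    ]
socket 0.81 [261.   23.5] [ 0.5649 -0.1008  0.    ]
bench -0.0005999552612315773
handle 2632 ((529.8130493164062, -230.4998779296875), (147.1848907470703, 19.712705612182617), 74.21294403076172) 0.01856357932280418 ((528.70263671875, -230.18592834472656), 73.9962387084961)
head 2397 ((561.6065673828125, -117.51075744628906), (65.26542663574219, 49.0264892578125), 75.14028930664062) 0.018358932500973944 ((561.9125366210938, -115.43714141845703), 35.03959274291992)
```

View pics/w2.png

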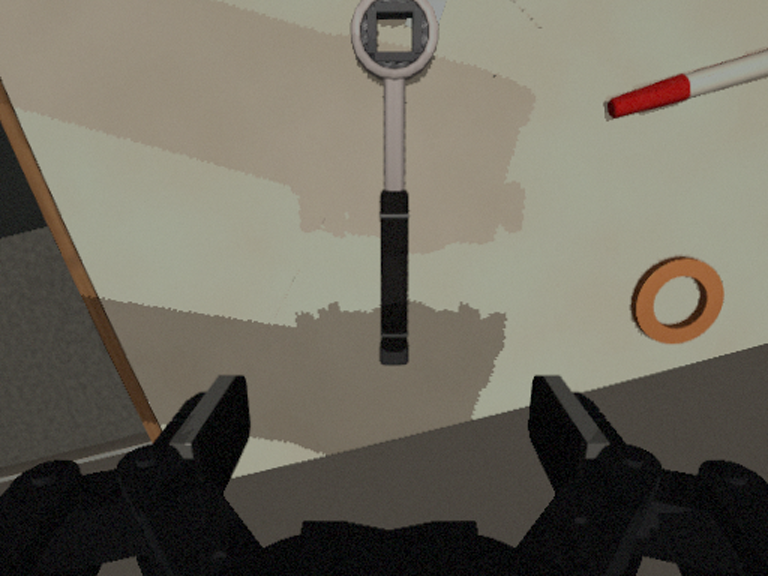

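The wrench is squarely between the open fingers, ring at (395,33) and handle at (393,275). Descending and gripping.

```bash
python3 -m pendant '[[-0.04,0.03,1.0,0,0,0,0.2],[-0.04,0.03,2.0,0,0,0,0.2],[-0.04,0.03,2.8,0,0,0,0.2],[-0.04,0.03,3.3,0,0,0,0.2],[-0.04,0.03,3.46,0,0,0,0.2],[-0.04,0.03,3.46,0,0,0,0.2],[-0.04,0.03,3.46,0,0,0,-1],[-0.04,0.03,3.46,0,0,0,-1],[-0.04,0.03,3.46,0,0,0,-1],[-0.04,0.03,3.46,0,0,0,-1]]' 80
```

```text
clock: 6.65
position: [0.5267, -0.2374, 0.0193]
ee_rot: [0.798, 0.602, 0.001, 0.001]
ft_force: [-1.2, 0.6, 8.0]
grip_width: 0.186
grasp_force: 79.1
```

```bash
python3 -m pendant '[[0,0,-0.3,0,0,0,-1],[0,0,-0.8,0,0,0,-1],[0,0,-1.5,0,0,0,-1],[0,0,-2.2,0,0,0,-1],[0,0,-2.8,0,0,0,-1],[0,0,-2.8,0,0,0,-1],[0,0,-2.8,0,0,0,-1],[0,0,-2.8,0,0,0,-1],[0,0,-2.8,0,0,0,-1],[0,0,-2.8,0,0,0,-1]]'
cat > w3.py <<'E'
from h import *
import sys
np.set_printoptions(precision=4,suppress=True)
o=manip.get_obs();p=o['position'];Q=R.from_quat(o['ee_rot'])
print('tool',p,'yaw',np.degrees(np.arctan2(*Q.as_matrix()[[1,0],0])),o['ft_force'],o['torque'])
C=cal('wrist');im,d=manip.camera('wrist');np.savez('w3.npz',im=im,d=d,K=C[0],D=C[1],t=C[2],M=C[3]);save(im,sys.argv[1])
P=Q.inv().apply(cloud(d,np.ones_like(d,bool),C)-p)
# wrench points in the tool frame
s=P[(P[:,0]>.015)&(P[:,0]<.2)&(abs(P[:,1])<.04)&(abs(P[:,2])<.03)]
print(len(s))
for a,b in [(.02,.055),(.06,.105),(.115,.175)]:
    q=s[(s[:,0]>a)&(s[:,0]<b)]
    if len(q)<20: continue
    zt=np.percentile(q[:,2],[5,25,50]); m=(q[:,2]<zt[2]+.003)
    print(a,b,'top z',zt,'y mid',(np.percentile(q[m,1],1)+np.percentile(q[m,1],99))/2,'slope',np.polyfit(q[m,0],q[m,1],1)[0],'xmax',q[:,0].max(), 'zslope',np.polyfit(q[m,0],q[m,2],1)[0])
for t in ['socket','wrench','wrench_grip']:
    for q in manip.tip_of(t,'wrist')[:1]:
        r=Q.inv().apply(rays([q['pixel']],C))[0];c=Q.inv().apply(C[2]-p);print(t,round(q['p'],2),np.round(q['pixel'],1),c+r*((.017-c[2])/r[2]))
E
python3 w3.py w3.png
```

```text
clock: 7.9
position: [0.5256, -0.2371, 0.1574]
ee_rot: [0.799, 0.602, -0.0, -0.0]
ft_force: [-0.9, 1.3, -2.8]
grip_width: 0.184
grasp_force: 78.4
tool [ 0.5256 -0.2371  0.1574] yaw 74.02555594266852 [-0.9352  1.2583 -2.835 ] [-0.2699  0.086  -0.009 ]
8314
0.02 0.055 top z [0.0012 0.0019 0.0025] y mid 7.483771488125089e-05 slope -0.0016166072888701504 xmax 0.05499942273986487 zslope 0.045154981523751504
0.06 0.105 top z [0.0042 0.0048 0.0054] y mid 2.4021529998058833e-05 slope -0.005037954754930145 xmax 0.10497212053524285 zslope 0.009987006372017219
wrench_grip 0.6 [261.6 256.3] [-0.0027  0.0012  0.017 ]
```

View pics/w3.png

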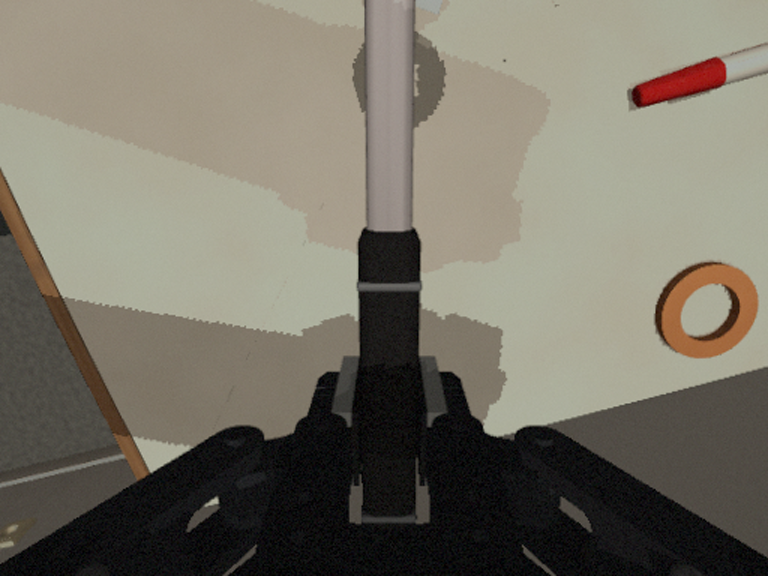

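```bash
python3 - <<'E'
from h import *
np.set_printoptions(precision=4,suppress=True)
f=np.load('w3.npz');C=(f['K'],f['D'],f['t'],f['M'])
o=manip.get_obs();p=o['position'];Q=R.from_quat(o['ee_rot'])
P=Q.inv().apply(at_z([[259.5,153]],C,.1574-.002)-p);print('rubber front in tool',P)
d=f['d'];print(np.round(d[130:175:3,260],4)); 
v=np.arange(125,190,4);q=C[2]+rays(np.c_[np.full(len(v),260),v],C)*d[v,260][:,None];print(Q.inv().apply(q-p))
g=P[0,0]-.056; L=.14+g;y=np.radians(123);print('grip offset',g)
print(row(np.r_[np.array([.615,.1342])-L*np.array([np.cos(y),np.sin(y)]),.13],y))
E
```

```text
rubber front in tool [[ 0.052  -0.0001  0.0023]]
[0.1313 0.1324 0.1323 0.1314 0.1319 0.1324 0.1341 0.134  0.1336 0.1328
 0.1318 0.1321 0.1337 0.1332 0.1333]
[[0.0629 0.0002 0.0054]
 [0.0614 0.0001 0.0047]
 [0.0596 0.0002 0.0061]
 [0.0583 0.0001 0.0039]
 [0.0567 0.0001 0.0037]
 [0.0549 0.0001 0.0047]
 [0.0532 0.0001 0.005 ]
 [0.0516 0.0001 0.0049]
 [0.0501 0.0001 0.0037]
 [0.0486 0.0001 0.0025]
 [0.0468 0.0001 0.0031]
 [0.0453 0.0001 0.0026]
 [0.0436 0.0001 0.0024]
 [0.0417 0.0001 0.0033]
 [0.0403 0.0001 0.002 ]
 [0.0383 0.0001 0.0028]
 [0.0367 0.0001 0.0025]]
grip offset -0.004022163434648229
[ 5.846  1.724  0.554 -0.001 -0.001 -6.121]
```

```bash
python3 -m pendant '[[1.0,0.3,0,0,0,0,-1],[1.9,0.6,0,0,0,-1.0,-1],[2.8,0.9,0,0,0,-2.0,-1],[3.7,1.2,0,0,0,-3.0,-1],[4.6,1.5,0.3,0,0,-4.2,-1],[5.4,1.65,0.5,0,0,-5.4,-1],[5.85,1.72,0.55,0,0,-6.12,-1],[5.85,1.72,0.55,0,0,-6.12,-1],[5.85,1.72,0.55,0,0,-6.12,-1],[5.85,1.72,0.55,0,0,-6.12,-1]]'
cat > w4.py <<'E'
from h import *
import sys
np.set_printoptions(precision=4,suppress=True)
o=manip.get_obs();p=o['position'];Q=R.from_quat(o['ee_rot']);X=Q.as_matrix()[:,0]
print('tool',p,'yaw',np.degrees(np.arctan2(X[1],X[0])))
ims=[]
for c in ['top','side']:
    C=cal(c);im,d=manip.camera(c)
    P=cloud(d,np.ones_like(d,bool),C);e=p+X*.14
    s=P[(np.hypot(*(P[:,:2]-e[:2]).T)<.05)&(P[:,2]>.085)&(P[:,2]<.17)]
    l=Q.inv().apply(s-p);
    for nm,q in [('head',l[l[:,0]>.113])]:
        if len(q): print(c,nm,len(q),'min',q.min(0),'max',q.max(0),'medz',np.median(q[:,2]),cv2.minEnclosingCircle((q[:,:2]*1000).astype(np.float32)))
    for t in ['socket','wrench','nut']:
        for q in manip.tip_of(t,c)[:2]: print(c,t,round(q['p'],2),Q.inv().apply(at_z([q['pixel']],C,p[2]-.019 if t!='nut' else .056)-p)[0],np.round(q['pixel'],1))
    k=proj(e,C)[0].astype(int);x,y=np.clip(k-40,0,None);ims.append(cv2.resize(im[y:y+80,x:x+80],(395,395),interpolation=cv2.INTER_CUBIC)); print(c,'crop origin',x,y)
save(np.hstack(ims),sys.argv[1],1)
E
python3 w4.py w4.png
```

```text
clock: 9.35
position: [0.6888, 0.0189, 0.1308]
ee_rot: [0.478, 0.878, -0.0, 0.0]
ft_force: [0.4, -0.4, -3.1]
grip_width: 0.182
grasp_force: 78.5
tool [0.6888 0.0189 0.1308] yaw 122.8353105529117
top head 234 min [ 0.1136 -0.0289 -0.0024] max [0.1663 0.0226 0.0231] medz 0.004652858812239416 ((140.46337890625, -3.0406761169433594), 27.285099029541016)
top socket 0.62 [ 0.1444 -0.0053  0.0189] [187.2 184.9]
top wrench 0.55 [ 0.1475 -0.      0.0189] [185.2 184.5]
top nut 0.46 [ 0.1323 -0.0019  0.0747] [191.9 189.5]
top crop origin 146 139
side head 381 min [ 0.1131 -0.0238  0.0003] max [0.1672 0.0262 0.0222] medz 0.004777752413952749 ((140.14816284179688, -0.23064017295837402), 27.443857192993164)
side socket 0.73 [ 0.1426 -0.0043  0.0189] [343.9 171.6]
side wrench 0.69 [0.1452 0.0039 0.0189] [347.4 173.1]
side nut 0.68 [ 0.1412 -0.0046  0.0747] [339.6 188.5]
side crop origin 305 127
```

View pics/w4.png

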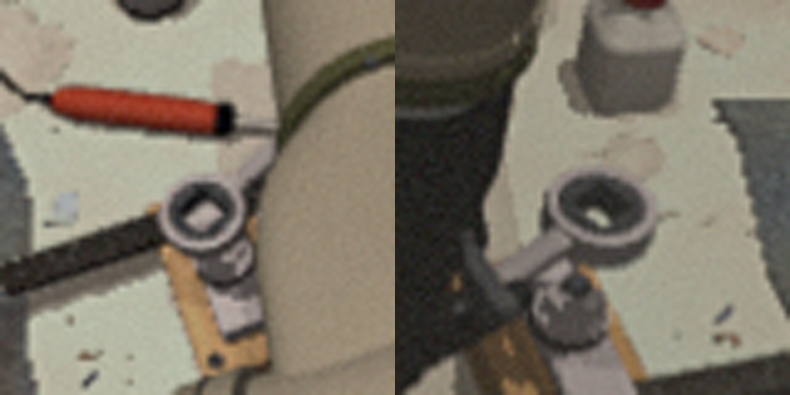

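Ring at about (205,215) in the top crop, with the nut just below it. Both depth views put the ring axis 141 mm ahead of the TCP. Lowering partway over the stud.

```bash
python3 -m pendant '[[-0.083,0.018,0,0,0,0,-1],[-0.083,0.018,0.1,0,0,0,-1],[-0.083,0.018,0.2,0,0,0,-1],[-0.083,0.018,0.3,0,0,0,-1],[-0.083,0.018,0.4,0,0,0,-1],[-0.083,0.018,0.5,0,0,0,-1],[-0.083,0.018,0.6,0,0,0,-1],[-0.083,0.018,0.67,0,0,0,-1],[-0.083,0.018,0.7,0,0,0,-1],[-0.083,0.018,0.7,0,0,0,-1]]'
python3 -c "
from h import *
o=manip.get_obs();print(o['position'],o['ft_force'],o['torque'])"
```

```text
clock: 11.0
position: [0.692, 0.0174, 0.0954]
ee_rot: [0.477, 0.879, 0.0, 0.0]
ft_force: [0.0, 0.3, -4.7]
grip_width: 0.188
grasp_force: 78.5
[0.69200938 0.01744403 0.09535747] [ 0.0392872   0.29156911 -4.67592173] [-0.20623481 -0.10692759 -0.00620272]
```

```bash
python3 -m pendant '[[-0.02,-0.01,0.04,0,0,0,-1],[-0.02,-0.01,0.08,0,0,0,-1],[-0.02,-0.01,0.12,0,0,0,-1],[-0.02,-0.01,0.16,0,0,0,-1],[-0.02,-0.01,0.2,0,0,0,-1],[-0.02,-0.01,0.24,0,0,0,-1],[-0.02,-0.01,0.28,0,0,0,-1],[-0.02,-0.01,0.31,0,0,0,-1],[-0.02,-0.01,0.33,0,0,0,-1],[-0.02,-0.01,0.33,0,0,0,-1]]'
python3 -c "
from h import *
o=manip.get_obs();print(o['position'],o['ft_force'],o['torque'])"
```

```text
clock: 12.25
position: [0.6921, 0.0163, 0.0789]
ee_rot: [0.477, 0.879, 0.0, -0.0]
ft_force: [-0.4, -0.6, -2.3]
grip_width: 0.183
grasp_force: 78.6
[0.6921404  0.01633956 0.07892627] [-0.36721558 -0.56055709 -2.30554442] [-0.18194761  0.03653203  0.09647339]
```

```bash
python3 -m pendant '[[0,0,0.02,0,0,0,-1],[0,0,0.03,0,0,0,-1],[0,0,0.04,0,0,0,-1],[0,0,0.05,0,0,0,-1],[0,0,0.05,0,0,0,-1],[0,0,0.05,0,0,0,-1],[0,0,0.05,0,0,0,-1],[0,0,0.05,0,0,0,-1],[0,0,0.05,0,0,0,-1],[0,0,0.05,0,0,0,-1]]'
cat > s.py <<'E'
from h import *
import sys
np.set_printoptions(precision=4,suppress=True)
o=manip.get_obs();p=o['position'];X=R.from_quat(o['ee_rot']).as_matrix()[:,0]
N=np.array([.615,.1342,p[2]])
print('yaw',np.degrees(np.arctan2(X[1],X[0])),'ring@.141',(p+.141*X)[:2],'z',p[2],'F',o['ft_force'],'M',o['torque'],'Mnut_z',o['torque'][2]+np.cross(p-N,o['ft_force'])[2],'j7',o['joint_pos'][6])
E
python3 s.py
```

```text
clock: 13.5
position: [0.6922, 0.0162, 0.0764]
ee_rot: [0.477, 0.879, 0.0, 0.0]
ft_force: [2.1, -2.3, 1.5]
grip_width: 0.188
grasp_force: 79.1
yaw 122.98348097448547 ring@.141 [0.6155 0.1345] z 0.07644020346050817 F [ 2.0581 -2.3222  1.499 ] M [-0.1805 -0.0111  0.0497] Mnut_z 0.11329888554909517 j7 0.6555986505004947
```

Seated: z is at flange level and the bench-frame ring position agrees with the nut to 0.6 mm. Computing an arc table for the strokes.

```bash
python3 -c "
import numpy as np
for a in [-1,1]:
  for t in range(1,11):
    th=np.radians(8*t)*a; print(8*t*a,round(2.82*(1-np.cos(th)),3),round(-2.82*np.sin(th),3),round(.02*abs(th),3),t*a)
for t in range(1,11):
    th=np.radians(4*t); print(4*t,round(2.82*(1-np.cos(th)),3),round(-2.82*np.sin(th),3),round(.02*th,3),t/2)
"
```

```text
-8 0.027 0.392 0.003 -1
-16 0.109 0.777 0.006 -2
-24 0.244 1.147 0.008 -3
-32 0.429 1.494 0.011 -4
-40 0.66 1.813 0.014 -5
-48 0.933 2.096 0.017 -6
-56 1.243 2.338 0.02 -7
-64 1.584 2.535 0.022 -8
-72 1.949 2.682 0.025 -9
-80 2.33 2.777 0.028 -10
8 0.027 -0.392 0.003 1
16 0.109 -0.777 0.006 2
24 0.244 -1.147 0.008 3
32 0.429 -1.494 0.011 4
40 0.66 -1.813 0.014 5
48 0.933 -2.096 0.017 6
56 1.243 -2.338 0.02 7
64 1.584 -2.535 0.022 8
72 1.949 -2.682 0.025 9
80 2.33 -2.777 0.028 10
4 0.007 -0.197 0.001 0.5
8 0.027 -0.392 0.003 1.0
12 0.062 -0.586 0.004 1.5
16 0.109 -0.777 0.006 2.0
20 0.17 -0.964 0.007 2.5
24 0.244 -1.147 0.008 3.0
28 0.33 -1.324 0.01 3.5
32 0.429 -1.494 0.011 4.0
36 0.539 -1.658 0.013 4.5
40 0.66 -1.813 0.014 5.0
```

First, 40° clockwise, gently.

```bash
python3 -m pendant '[[0.007,-0.197,0.001,0,0,0.5,-1],[0.027,-0.392,0.003,0,0,1,-1],[0.062,-0.586,0.004,0,0,1.5,-1],[0.109,-0.777,0.006,0,0,2,-1],[0.17,-0.964,0.007,0,0,2.5,-1],[0.244,-1.147,0.008,0,0,3,-1],[0.33,-1.324,0.01,0,0,3.5,-1],[0.429,-1.494,0.011,0,0,4,-1],[0.539,-1.658,0.013,0,0,4.5,-1],[0.66,-1.813,0.014,0,0,5,-1]]'
python3 s.py
```

```text
clock: 14.75
position: [0.5982, -0.0058, 0.076]
ee_rot: [0.75, 0.662, 0.0, 0.001]
ft_force: [2.6, -2.3, 1.1]
grip_width: 0.183
grasp_force: 79.0
yaw 82.86409997739935 ring@.141 [0.6157 0.1341] z 0.07595019128403896 F [ 2.6129 -2.3365  1.0772] M [-0.3112 -0.4022  0.3321] Mnut_z 0.7371486863320553 j7 0.03180262775776657
```

Torque is about 0.7 N m: the nut is being driven. Continuing the stroke another 64°.

```bash
python3 -m pendant '[[0.027,-0.392,0.003,0,0,1,-1],[0.109,-0.777,0.006,0,0,2,-1],[0.244,-1.147,0.008,0,0,3,-1],[0.429,-1.494,0.011,0,0,4,-1],[0.66,-1.813,0.014,0,0,5,-1],[0.933,-2.096,0.017,0,0,6,-1],[1.243,-2.338,0.02,0,0,7,-1],[1.584,-2.535,0.022,0,0,8,-1],[1.584,-2.535,0.022,0,0,8,-1],[1.584,-2.535,0.022,0,0,8,-1]]'
python3 s.py
```

```text
clock: 16.0
position: [0.4818, 0.0879, 0.0745]
ee_rot: [0.986, 0.167, -0.0, 0.0]
ft_force: [-3.1, -2.9, 1.7]
grip_width: 0.186
grasp_force: 79.1
yaw 19.175801792566578 ring@.141 [0.615  0.1342] z 0.07450278597507133 F [-3.1187 -2.8644  1.661 ] M [-0.5308  0.1905  0.0995] Mnut_z 0.3365926911810603 j7 -1.291043093371084
```

```bash
python3 -m pendant '[[0.027,0.392,0,0,0,-1,-1],[0.109,0.777,0,0,0,-2,-1],[0.244,1.147,0,0,0,-3,-1],[0.429,1.494,0,0,0,-4,-1],[0.66,1.813,0,0,0,-5,-1],[0.933,2.096,0,0,0,-6,-1],[1.243,2.338,0,0,0,-7,-1],[1.584,2.535,0,0,0,-8,-1],[1.949,2.682,0,0,0,-9,-1],[2.33,2.777,0,0,0,-10,-1]]'
python3 s.py
```

```text
clock: 17.25
position: [0.638, -0.0051, 0.0744]
ee_rot: [0.647, 0.763, 0.0, -0.0]
ft_force: [-0.5, 1.8, 1.1]
grip_width: 0.182
grasp_force: 79.1
yaw 99.3745300985547 ring@.141 [0.615 0.134] z 0.07441835516059617 F [-0.4692  1.8029  1.0974] M [ 0.6484  0.1114 -0.0264] Mnut_z -0.05039089396729803 j7 0.3099818947920957
```

```bash
python3 -m pendant '[[0.027,0.392,0,0,0,-1,-1],[0.109,0.777,0,0,0,-2,-1],[0.244,1.147,0,0,0,-3,-1],[0.429,1.494,0,0,0,-4,-1],[0.66,1.813,0,0,0,-5,-1],[0.933,2.096,0,0,0,-6,-1],[1.243,2.338,0,0,0,-7,-1],[1.243,2.338,0,0,0,-7,-1],[1.243,2.338,0,0,0,-7,-1],[1.243,2.338,0,0,0,-7,-1]]'
python3 s.py
```

```text
clock: 18.5
position: [0.7427, 0.0742, 0.0745]
ee_rot: [0.218, 0.976, 0.0, -0.0]
ft_force: [-0.2, -0.2, 1.0]
grip_width: 0.19
grasp_force: 79.1
yaw 154.86238386672295 ring@.141 [0.6151 0.1341] z 0.0745365411054516 F [-0.1553 -0.2291  0.9669] M [0.1904 0.3606 0.0011] Mnut_z -0.037446469051318404 j7 1.0858913968685395
```

The ratchet slipped about 135° on return. Now the second drive stroke in careful stages (32° first).

```bash
python3 -m pendant '[[0.007,-0.197,0,0,0,0.5,-1],[0.027,-0.392,0,0,0,1,-1],[0.062,-0.586,0,0,0,1.5,-1],[0.109,-0.777,0.001,0,0,2,-1],[0.17,-0.964,0.002,0,0,2.5,-1],[0.244,-1.147,0.004,0,0,3,-1],[0.33,-1.324,0.005,0,0,3.5,-1],[0.429,-1.494,0.006,0,0,4,-1],[0.539,-1.658,0.008,0,0,4.5,-1],[0.539,-1.658,0.008,0,0,4.5,-1]]'
python3 s.py
```

```text
clock: 19.75
position: [0.6837, 0.011, 0.0747]
ee_rot: [0.508, 0.861, 0.001, 0.0]
ft_force: [1.7, 1.0, 0.3]
grip_width: 0.186
grasp_force: 79.1
yaw 118.95401852783894 ring@.141 [0.6154 0.1344] z 0.07468132375585008 F [1.749  0.96   0.3069] M [ 0.3484 -0.3035  0.1929] Mnut_z 0.474246764552524 j7 0.6006363060878409
```

```bash
python3 -m pendant '[[0.002,-0.098,0.001,0,0,0.25,-1],[0.007,-0.197,0.002,0,0,0.5,-1],[0.015,-0.295,0.003,0,0,0.75,-1],[0.027,-0.392,0.004,0,0,1,-1],[0.043,-0.49,0.005,0,0,1.25,-1],[0.062,-0.586,0.006,0,0,1.5,-1],[0.084,-0.682,0.007,0,0,1.75,-1],[0.109,-0.777,0.008,0,0,2,-1],[0.138,-0.871,0.009,0,0,2.25,-1],[0.17,-0.964,0.01,0,0,2.5,-1]]'
python3 s.py
```

```text
clock: 21.0
position: [0.6373, -0.005, 0.0739]
ee_rot: [0.65, 0.76, 0.0, 0.0]
ft_force: [5.6, -2.2, 2.0]
grip_width: 0.184
grasp_force: 79.2
yaw 98.85407674145549 ring@.141 [0.6156 0.1343] z 0.07386292659810269 F [ 5.6307 -2.1977  2.0483] M [-0.1535 -1.0873  0.3464] Mnut_z 1.0810862111091686 j7 0.29944260584447235
```

```bash
python3 -m pendant '[[0,-0.039,0,0,0,0.1,-1],[0.001,-0.079,0,0,0,0.2,-1],[0.002,-0.118,0,0,0,0.3,-1],[0.004,-0.157,0,0,0,0.4,-1],[0.007,-0.197,0,0,0,0.5,-1],[0.01,-0.236,0.001,0,0,0.6,-1],[0.013,-0.275,0.001,0,0,0.7,-1],[0.017,-0.314,0.002,0,0,0.8,-1],[0.022,-0.353,0.002,0,0,0.9,-1],[0.027,-0.392,0.003,0,0,1.0,-1]]'
python3 s.py
```

```text
clock: 22.25
position: [0.6181, -0.0067, 0.0738]
ee_rot: [0.701, 0.713, 0.0, 0.001]
ft_force: [5.6, -2.8, 1.6]
grip_width: 0.183
grasp_force: 79.2
yaw 90.90911954925123 ring@.141 [0.6159 0.1342] z 0.07383565628079616 F [ 5.6456 -2.7714  1.576 ] M [-0.3281 -1.3048  0.4199] Mnut_z 1.2070243245799248 j7 0.17116092423127943
```

```bash
python3 -m pendant '[[0,-0.039,0,0,0,0.1,-1],[0.001,-0.079,0,0,0,0.2,-1],[0.002,-0.118,0,0,0,0.3,-1],[0.004,-0.157,0,0,0,0.4,-1],[0.007,-0.197,0,0,0,0.5,-1],[0.01,-0.236,0.001,0,0,0.6,-1],[0.013,-0.275,0.001,0,0,0.7,-1],[0.017,-0.314,0.002,0,0,0.8,-1],[0.017,-0.314,0.002,0,0,0.8,-1],[0.017,-0.314,0.002,0,0,0.8,-1]]'
python3 s.py
```

```text
clock: 23.5
position: [0.6026, -0.0063, 0.0738]
ee_rot: [0.74, 0.673, 0.001, 0.001]
ft_force: [6.5, -2.2, 1.7]
grip_width: 0.184
grasp_force: 79.3
yaw 84.53936872590147 ring@.141 [0.6161 0.1341] z 0.07383217341739505 F [ 6.5015 -2.1828  1.6935] M [-0.4107 -1.438   0.4724] Mnut_z 1.4125295678738987 j7 0.06364860013519881
```

Torque is 1.41 N m while holding, close to target. A last 2.4° and hold.

```bash
python3 -m pendant '[[0,-0.039,0,0,0,0.1,-1],[0.001,-0.079,0,0,0,0.2,-1],[0.002,-0.118,0,0,0,0.3,-1],[0.002,-0.118,0,0,0,0.3,-1],[0.002,-0.118,0,0,0,0.3,-1],[0.002,-0.118,0,0,0,0.3,-1],[0.002,-0.118,0,0,0,0.3,-1],[0.002,-0.118,0,0,0,0.3,-1],[0.002,-0.118,0,0,0,0.3,-1],[0.002,-0.118,0,0,0,0.3,-1]]'
python3 s.py
```

```text
clock: 24.75
position: [0.5969, -0.0056, 0.0738]
ee_rot: [0.754, 0.657, 0.001, 0.001]
ft_force: [7.0, -3.4, 0.8]
grip_width: 0.184
grasp_force: 79.2
yaw 82.13612427561365 ring@.141 [0.6162 0.1341] z 0.0738491020303456 F [ 6.9937 -3.38    0.7882] M [-0.3561 -1.5566  0.5788] Mnut_z 1.617797328163266 j7 0.021919906446598584
```

```bash
python3 -m pendant '[[0.002,0.1,0,0,0,-0.25,-1],[0.007,0.197,0,0,0,-0.5,-1],[0.015,0.295,0,0,0,-0.75,-1],[0.015,0.295,0,0,0,-0.75,-1],[0.015,0.295,0,0,0,-0.75,-0.5],[0.015,0.295,0,0,0,-0.75,0],[0.015,0.295,0,0,0,-0.75,0.2],[0.015,0.295,0,0,0,-0.75,0.2],[0.015,0.295,0,0,0,-0.75,0.2],[0.015,0.295,0,0,0,-0.75,0.2]]'
python3 s.py
```

```text
clock: 26.0
position: [0.6108, -0.0063, 0.0734]
ee_rot: [0.718, 0.696, 0.0, -0.0]
ft_force: [1.3, 0.8, -0.9]
grip_width: 0.602
grasp_force: 0.7
yaw 88.192925472368 ring@.141 [0.6152 0.1346] z 0.07338074762267657 F [ 1.3284  0.8137 -0.9098] M [ 0.1742 -0.2874  0.1158] Mnut_z 0.29901585786317597 j7 0.12579260234096776
```

```bash
python3 -m pendant '[[0,0,-0.2,0,0,0,0.2],[0,0,-0.5,0,0,0,0.2],[0,0,-1,0,0,0,0.2],[0,0,-1.6,0,0,0,0.2],[0,0,-2.4,0,0,0,0.2],[0,0,-3,0,0,0,0.2],[0,0,-3,0,0,0,0.2],[0,0,-3,0,0,0,0.2],[0,0,-3,0,0,0,0.2],[0,0,-3,0,0,0,0.2]]'
python3 - <<'E'
from h import *
np.set_printoptions(precision=4,suppress=True)
print(manip.get_obs()['position'],manip.get_obs()['ft_force'])
ims=[]
for c in ['wrist','side']:
    C=cal(c);im,d=manip.camera(c);P=cloud(d,np.ones_like(d,bool),C);k=proj([.615,.134,.07],C)[0].astype(int);print(c,k)
    h=P[(np.hypot(*(P[:,:2]-[.615,.134]).T)<.03)&(P[:,2]>.068)&(P[:,2]<.1)]
    if len(h): print('head',cv2.minEnclosingCircle((h[:,:2]*1000).astype(np.float32)),np.percentile(h[:,2],[10,50,90]))
    x,y=np.clip(k-[90,60],0,[332,204]);ims.append(cv2.resize(im[y:y+180,x:x+180],(395,395),interpolation=cv2.INTER_CUBIC))
save(np.hstack(ims),'end.png',1)
E
```

```text
clock: 27.25
position: [0.6105, -0.0065, 0.2227]
ee_rot: [0.718, 0.696, -0.001, -0.0]
ft_force: [0.7, -0.1, 0.6]
grip_width: 0.601
grasp_force: 0.0
[ 0.6105 -0.0065  0.2227] [ 0.7304 -0.1256  0.6153]
wrist [259   9]
head ((615.5366821289062, 129.86122131347656), 25.970739364624023) [0.0711 0.0742 0.0794]
side [340 186]
head ((617.4675903320312, 131.241943359375), 26.22917938232422) [0.0708 0.0756 0.0807]
```

View pics/end.png

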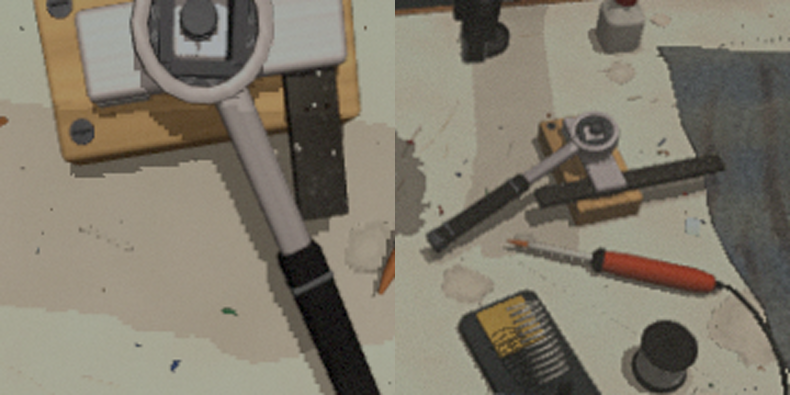

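The released ring still sits round the nut (195,45 in the left crop, with the stud showing inside it). The head's top is at seated height, the bystanders are untouched and the gripper is clear.

```bash
python3 -c "
from workcell import manip
print(manip.hand_in())"
```

```text
the job is handed in; nothing more can be done
None
```

I seated the wrench on the nut, ratcheted it until the torque read about 1.6 N m while holding (target 1.5, limit 2.4), released it with its ring still round the nut, and handed the job in; the hand-in returned no verdict. The handle swung back about 20° on release, and I judged the press on the washer from the torque alone, since the cameras can't resolve it.

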